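Set the press stop by clicks and press the pin

ROBOT

A 6-joint arm with a two-finger parallel gripper is mounted at the origin on the work surface. World frame = base frame: x ahead of the robot, y to its left, z up, the work surface at z = 0. Lengths are in mm, angles in rad, forces in N, time in s.
With the tool pointing down it reaches from about 350 to 950 mm from the base axis. Payload 17.4 kg.
Tool frame: the origin (TCP) lies at the very end of the fingers, on their centre line; the grasp point (between the pads) lies 19 mm behind it (bot.pinch_z is the distance from the TCP to the grasp point, in mm); z points along the fingers, y is the line along which they close (so a half turn about z gives the same grasp; the last joint's range is limited). The gripper opens to 93 mm and grips with 3 to 60 N. Pads are 15 mm wide; open, the fingers measure 128 mm over their backs; the gripper's body (75 mm by 188 mm) begins 65 mm behind the grasp point.
Start: joints at [-1.252, 0.116, 1.442, -0, 1.584, -0.038], TCP at [235.753, -632.497, 218.646] pointing down, gripper open.
Joint ranges: [-2.83, 2.83], [-0.83, 2.19], [0.07, 2.5], [-1.14, 4.28], [0.01, 3], [-2.97, 2.97]. Speed limits (rad/s): [1.89, 1.89, 2.22, 3.14, 3.14, 3.14].

INTERFACE

Orientations are given as a rotation vector (axis times angle).
In Python, from rig import telemetry, snapshot, ticket, bot gives the robot as it stands.
- The arm moves only by the tool play_rows, never from a script. Its arguments are lists of equal length, an entry for each row: "delta_pos": the shift along the tool's x, y, z in m, a list of three; "turn": the turn, a rotation vector about the tool's x, y, z in rad, a list of three; "grip": the finger opening in m, from 0 to 0.093. In form: {"delta_pos": [[dx, dy, dz], ...], "turn": [[wx, wy, wz], ...], "grip": [grip, ...]}. A call has 1 to 8 rows; each row shifts and turns the commanded pose from where the row before left it, along the tool's axes as they then stand; what a row does not reach is not made up. A row lasts 1/12 s, in which the tool goes at most 41.7 mm and 7.16 degrees, less where a joint would pass 70% of its speed; a pose out of reach is approached as far as the arm can. A call with a gripper value outside its range is refused whole. The fingers move at their own pace and stop on an object; the grip force is fixed at half the most. Time passes only in rows, so rows that do not move let the fingers close. It gives the time, the measured TCP pose, the force, the opening and the grip force at its end, in the units of the state.
- telemetry.sense(): the state, without advancing time (a new reading comes with each control period).
- snapshot(name): name is "scene" or "top"; returns a dict with "color" (480x640x3 uint8, red, green, blue), "range_z" (480x640 float32, mm along the optical axis (not along the pixel's ray), 0 where there is no reading), "K" (3x3 intrinsics, pixels), "position" and "orientation" of the camera in the world. Camera axes: x right, y down, z forward; pixel columns grow to the right and rows downward; lengths in mm; the calibration is good to about 2 mm. A picture is of the moment at which its call begins.
- ticket.finish_job(): hands the job in; it is judged then, once.
The state is a dict: "time": time; "qpos": joint angles; "qd": joint speeds; "tau": joint torques, N m; "tool_pos": TCP position; "eef_rot": TCP orientation; "force": force on the tool from outside, world axes, zero at the start; "torque": the same for the moment, N m; "opening": opening from 0.0 (shut) to 1.0 (fully open); "grip_force": force on a finger pad.
Only numpy, scipy, OpenCV 4.12 (cv2) and the standard library are available. Lean on these libraries where they do the work, as an engineer would, in place of code of your own. Each camera call takes 0.05 s, during which the arm holds its last target. There are 200 camera calls.

TASK

Set the bench press for this hub: turn its black dial gently counter-clockwise until it meets its end stop, then clockwise to the fifth click up from there. Then press the ram's palm knob gently down until the dial's depth stop stops it, so that the brass pin is set to that depth, and let the ram rise; leave the other things on the bench alone.

Things in the scene. Friction and masses are not known exactly. Their poses are not given: they have to be found in the camera images.
- press: Green bench press fixed to the bench; base plate 150 x 270 x 12 mm. Origin on the bench under the plate, x to the open side, z up. A case 104 x 104 mm, top 85 mm above the bench, at y = -60 mm carries the dial. The C-frame head (60 mm wide in y, top 120 mm up, column at x = -50 mm) at y = +65 mm guides the ram.
- dial: The black dial's skirt, 54 mm across, 10 mm high; origin under it on its axis, 86 mm above the bench. Clicks every 18 degrees; clockwise (from above) counts up, positions 0 to 8; starts in one of 1 to 4. No pointer: its cap sits at an unknown angle on the spindle, so its angle does not show the setting. A click resists up to 0.15 N m to half-way, then pulls on; let go, it falls into the nearest.
- dial_grip (a point): Centre of the straight grip bar on top of the dial, on the dial's axis, 111 mm above the bench. The bar is 46 mm long (along x), 14 mm thick (along y) and 30 mm high (15 mm above and below this point).
- stop: The dial's end stop, hidden inside the case. A lug on the spindle, 30 mm from the axis, meets it 4.5 degrees counter-clockwise of position 0, before another click; let go there, the dial drops back into position 0, which is not counted: the next is click one. Another lug meets it 4.5 degrees beyond position 8. It gives 1 mm per 5 N; over 20 N (0.6 N m) harms it; 0.3 N m on the dial shows it.
- ram: Steel ram, sliding straight down in the head; a spring lifts it. Origin at the punch tip, 66 mm above the bench when up. Its side arm enters a slot in the case, where the dial's stepped depth stop catches it: neighbouring positions are 6 mm too deep or too shallow. It takes about 3 N in free travel, 10 N while the pin moves, then stops hard: keep under 40 N on the depth stop.
- ram_top (a point): Centre of the palm knob's top face: a round black knob 44 mm across, its flat top 36 mm across, 166 mm above the bench with the ram up, x = 0, y = +65 mm in the press frame.
- pin (a joint): Brass pin, 10 mm thick, upright in a steel hub under the ram. Value: how far it has been pressed in (m), 0 standing 24 mm proud of the hub; it starts between 0 and 0.003, and stays where it is left. Its top lies 5 mm below the punch at value 0.
- tin: Upright closed tin, 74 mm across and 100 mm high, origin under its centre: a bystander.
- hammer: Hammer lying on the bench: a bystander.
- cup: Open steel cup, 72 mm across and 80 mm high, origin under its centre: a bystander.

How it is judged:
By the outcome, as a careful person would: the job done as asked, in the order asked, and still so for the second after the job is handed in, with the robot touching nothing.
It also fails if it takes over 72 s, if anything falls off the work surface, if the arm or the gripper's body presses on something with over 40 N, if the wrist force passes 120 N, or if a joint passes its speed limit or range.

## Working session

There is one attempt and no reset: what is moved stays moved. The work goes in short steps, Python scripts to look and compute and a tool call to move; the robot and the scene stay as the last step left them, time stands still between calls to the robot, and variables do not carry over. Pictures are saved under pics/ and viewed, at most 10 in all, crops included, and the job is handed in when it is done.

Besides the shell and the picture viewer there is one more tool, called after ">>>" in YAML: its name, and indented under it one key for each argument. play_rows: Moves the arm, as the interface text tells. Its arguments: {"type":"object","properties":{"delta_pos":{"type":"array","items":{"type":"array","items":{"type":"number"}}},"turn":{"type":"array","items":{"type":"array","items":{"type":"number"}}},"grip":{"type":"array","items":{"type":"number"}}},"required":["delta_pos","turn","grip"]}

```bash
mkdir -p pics; cat > h.py <<'E'
import numpy as np,cv2
from scipy.spatial.transform import Rotation as R
from rig import telemetry,snapshot,ticket,bot
def cloud(s):
    z=s["range_z"];K=s["K"];v,u=np.indices(z.shape)
    p=np.stack([(u-K[0,2])*z/K[0,0],(v-K[1,2])*z/K[1,1],z],-1)
    o=np.array(s["orientation"])
    M=o if o.shape==(3,3) else R.from_rotvec(o).as_matrix()
    return p@M.T+np.array(s["position"])
def st():
    s=telemetry.sense();print({k:np.round(v,3) for k,v in s.items()});return s
E
python3 - <<'E'
from h import *
a=[snapshot(n) for n in("scene","top")]
for n,s in zip(("scene","top"),a):
    cv2.imwrite(f"pics/{n}0.png",s["color"][...,::-1]);np.save(n+"0.npy",cloud(s));print(s["position"],s["orientation"],s["K"])
st()
E
```

```text
[1313.42156448  216.65866831  859.07452198] [-1.54526782 -2.02372897  0.81663494] [[568.56290434   0.         316.42413769]
 [  0.         568.56290434 240.60797055]
 [  0.           0.           1.        ]]
[ 483.94364161   38.56728008 1064.3145865 ] [-2.18357775  2.12154503 -0.19686707] [[569.9180396    0.         310.302867  ]
 [  0.         569.9180396  250.68523458]
 [  0.           0.           1.        ]]
{'time': np.float64(0.1), 'qpos': array([-1.252,  0.116,  1.442,  0.   ,  1.584, -0.038]), 'qd': array([ 0.001, -0.002,  0.001, -0.   , -0.   ,  0.001]), 'tau': array([ 1.0000e-03, -7.2289e+01, -6.2387e+01,  7.8000e-02,  2.3000e-02,
       -0.0000e+00]), 'tool_pos': array([ 235.709, -632.321,  217.996]), 'eef_rot': array([-3.091, -0.557,  0.   ]), 'force': array([ 0.182, -0.083, -0.491]), 'torque': array([ 0.039,  0.063, -0.031]), 'grip_force': np.float64(0.0), 'opening': np.float64(1.003)}
```

View pics/top0.png

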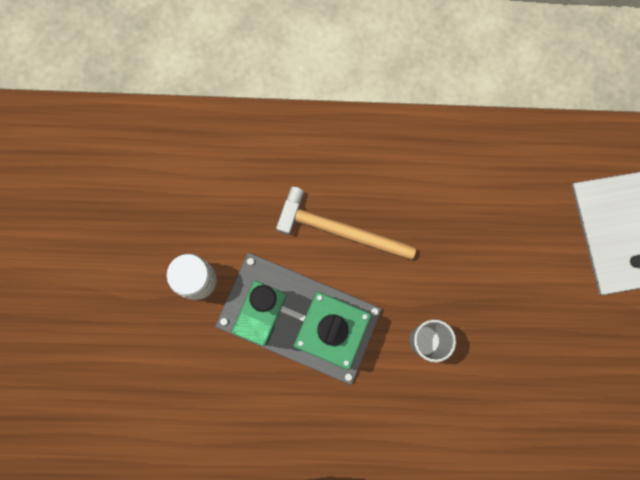

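View pics/scene0.png

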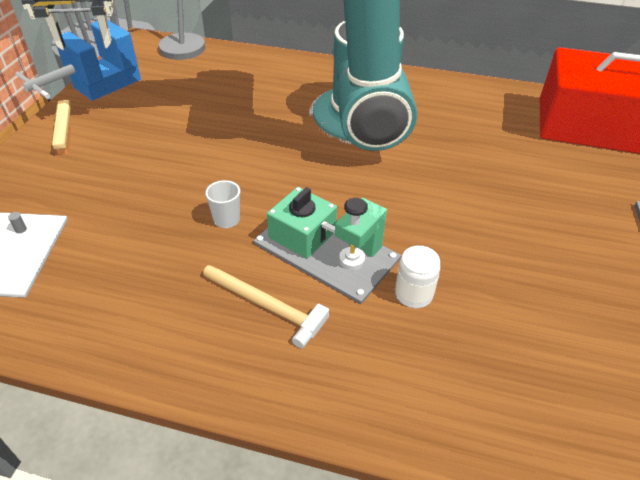

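The top view shows the dial at about (333,330), the knob at (263,298), the cup at (433,341), the tin at (190,277), and the hammer above the press. The scene view agrees.

```bash
python3 - <<'E'
from h import *
for n,du,dk in(("top",(333,330),(263,298)),("scene",(303,203),(356,207))):
    P=np.load(n+"0.npy")
    for nm,(u,v),lo,hi in(("bar",du,115,135),("skirt",du,90,99),("knob",dk,158,175)):
        q=P[v-32:v+33,u-32:u+33].reshape(-1,3);q=q[(q[:,2]>lo)&(q[:,2]<hi)]
        (c,wh,a)=cv2.minAreaRect(q[:,:2].astype(np.float32))
        print(n,nm,len(q),np.round(q.mean(0),1),np.round(c,1),np.round(wh,1),round(a,1))
    if n=="top":
        for nm,(u,v) in(("cup",(433,341)),("tin",(190,277)),("ham",(290,210)),("hamend",(410,253))):
            print(nm,np.round(np.median(P[v-5:v+6,u-5:u+6].reshape(-1,3),0)))
        # green case top
        q=P[280:380,285:385].reshape(-1,3);q=q[(abs(q[:,2]-85)<6)]
        print("case",cv2.minAreaRect(q[:,:2].astype(np.float32)))
E
```

```text
top bar 243 [502.7 -27.  125.4] [503.  -27.4] [14.1 46. ] 69.8
top skirt 517 [503.1 -26.4  95.5] [509.  -23.4] [85.8 59.5] 60.2
top knob 597 [547.9  88.8 165.5] [548.5  89.4] [42.6 42.5] 2.8
cup [ 489. -219.    5.]
tin [584. 217. 100.]
ham [723.  52.  26.]
hamend [ 649. -173.   23.]
case ((510.82989501953125, -7.293769836425781), (147.27151489257812, 103.98546600341797), 68.73692321777344)
scene bar 169 [508.4 -24.8 122.7] [521.2  14.7] [105.   46.8] 69.0
scene skirt 238 [513.7 -19.6  94.6] [534.2  -1.6] [117.   54.1] 39.5
scene knob 327 [553.5  90.4 163.9] [551.2  89.6] [42.3 41.1] 67.7
```

>>> play_rows:
  delta_pos:
    - [0.0231,-0.0237,0]
    - [0.0231,-0.0237,0]
    - [0.0231,-0.0237,0]
    - [0.0231,-0.0237,0]
    - [0.0231,-0.0237,0]
    - [0.0231,-0.0237,0]
    - [0.0231,-0.0237,0]
    - [0.0231,-0.0237,0]
  turn:
    - [0,0,0]
    - [0,0,0]
    - [0,0,0]
    - [0,0,0]
    - [0,0,0]
    - [0,0,0]
    - [0,0,0]
    - [0,0,0]
  grip: [0.093,0.093,0.093,0.093,0.093,0.093,0.093,0.093]

```text
time: 0.77
tool_pos: [342.9, -388.7, 218.3]
eef_rot: [-3.091, -0.557, 0.0]
force: [0.7, -0.6, -0.1]
opening: 0.998
grip_force: 0.0
```

>>> play_rows:
  delta_pos:
    - [0.0231,-0.0237,0]
    - [0.0231,-0.0237,0]
    - [0.0231,-0.0237,0]
    - [0.0231,-0.0237,0]
    - [0.0231,-0.0237,0]
    - [0.0231,-0.0237,0]
    - [0.0231,-0.0237,0]
    - [0.0231,-0.0237,0]
  turn:
    - [0,0,0]
    - [0,0,0]
    - [0,0,0]
    - [0,0,0]
    - [0,0,0]
    - [0,0,0]
    - [0,0,0]
    - [0,0,0]
  grip: [0.093,0.093,0.093,0.093,0.093,0.093,0.093,0.093]

```text
time: 1.43
tool_pos: [449.8, -146.5, 218.5]
eef_rot: [-3.092, -0.557, -0.0]
force: [0.4, -0.6, -0.7]
opening: 0.999
grip_force: 0.0
```

>>> play_rows:
  delta_pos:
    - [0.0231,-0.0237,0]
    - [0.0231,-0.0237,0]
    - [0.0231,-0.0237,0]
    - [0.0231,-0.0237,0]
    - [0,0,0]
    - [0,0,0]
    - [0,0,0]
    - [0,0,0]
  turn:
    - [0,0,0]
    - [0,0,0]
    - [0,0,0]
    - [0,0,0]
    - [0,0,-0.12]
    - [0,0,-0.12]
    - [0,0,-0.12]
    - [0,0,-0.12]
  grip: [0.093,0.093,0.093,0.093,0.093,0.093,0.093,0.093]

```text
time: 2.1
tool_pos: [503.0, -26.7, 218.3]
eef_rot: [-2.866, -1.286, 0.001]
force: [0.8, -0.9, -0.0]
opening: 1.005
grip_force: 0.0
```

>>> play_rows:
  delta_pos:
    - [0,0,0]
    - [0,0,0]
    - [0,0,0]
    - [0,0,0]
    - [0,0,0]
    - [0,0,0]
    - [0,0,0]
    - [0,0,0]
  turn:
    - [0,0,-0.12]
    - [0,0,-0.12]
    - [0,0,-0.12]
    - [0,0,-0.12]
    - [0,0,-0.12]
    - [0,0,-0.12]
    - [0,0,-0.12]
    - [0,0,-0.12]
  grip: [0.06,0.06,0.06,0.06,0.06,0.06,0.06,0.06]

```text
time: 2.77
tool_pos: [503.0, -27.0, 218.4]
eef_rot: [-1.949, -2.463, 0.0]
force: [0.4, -0.3, 0.4]
opening: 0.647
grip_force: 0.0
```

>>> play_rows:
  delta_pos:
    - [0,0,0]
    - [0,0,0]
    - [0,0,0]
    - [0,0,0]
    - [0,0,0]
    - [0,0,0]
    - [0,0,0]
    - [0,0,0]
  turn:
    - [0,0,-0.12]
    - [0,0,-0.12]
    - [0,0,-0.12]
    - [0,0,-0.12]
    - [0,0,-0.12]
    - [0,0,-0.12]
    - [0,0,-0.12]
    - [0,0,-0.12]
  grip: [0.06,0.06,0.06,0.06,0.06,0.06,0.06,0.06]

```text
time: 3.43
tool_pos: [503.0, -27.0, 218.3]
eef_rot: [-0.591, -3.085, 0.0]
force: [0.3, -0.0, -0.2]
opening: 0.646
grip_force: 0.0
```

```bash
cat >> h.py <<'E'
def rel(x,y):
    s=telemetry.sense();M=R.from_rotvec(s["eef_rot"]).as_matrix();p=np.array(s["tool_pos"])
    print("t",s["time"],"pos",p.round(1),"xyaw",np.degrees(np.arctan2(M[1,0],M[0,0])).round(2),"z",M[:,2].round(4),"F",np.round(s["force"],2),"T",np.round(s["torque"],3),"q",np.round(s["qpos"],3))
    print("tool delta",(M.T@(np.array([x,y,p[2]])-p)).round(1))
E
python3 -c "
from h import *
rel(503,-27.2)"
```

```text
t 3.4333 pos [503.  -27.  218.3] xyaw 158.29 z [-5.e-04  1.e-04 -1.e+00] F [ 0.27 -0.01 -0.24] T [ 0.032 -0.112  0.011] q [-0.104 -0.263  1.801  0.     1.604 -1.296]
tool delta [-0.1 -0.2 -0. ]
```

>>> play_rows:
  delta_pos:
    - [0,0,0.03]
    - [0,0,0.03]
    - [0,0,0.03]
    - [0,0,0.018]
    - [0,0,0.01]
    - [0,0,0]
    - [0,0,0]
    - [0,0,0]
  turn:
    - [0,0,-0.026]
    - [0,0,0]
    - [0,0,0]
    - [0,0,0]
    - [0,0,0]
    - [0,0,0]
    - [0,0,0]
    - [0,0,0]
  grip: [0.06,0.06,0.06,0.06,0.06,0.06,0.02,0.02]

```text
time: 4.1
tool_pos: [503.8, -27.0, 102.2]
eef_rot: [0.56, 3.089, 0.0]
force: [-0.4, -0.2, -0.6]
opening: 0.549
grip_force: 0.0
```

>>> play_rows:
  delta_pos:
    - [0,0,0]
    - [0,0,0]
    - [0,0,0]
    - [0,0,0]
    - [0,0,0]
    - [0,0,0]
  turn:
    - [0,0,0]
    - [0,0,0]
    - [0,0,0]
    - [0,0,0]
    - [0,0,0]
    - [0,0,0]
  grip: [0.02,0.02,0.005,0.005,0.005,0.005]

```text
time: 4.6
tool_pos: [503.5, -26.1, 100.9]
eef_rot: [0.56, 3.091, 0.004]
force: [0.6, 3.2, 0.2]
opening: 0.144
grip_force: 30.0
```

```bash
python3 -c "
from h import *
rel(503,-27.2);s=telemetry.sense();print(s['opening']*93,s['grip_force'])"
```

```text
t 4.6 pos [503.5 -26.1 100.9] xyaw 159.45 z [ 0.0011  0.0021 -1.    ] F [0.64 3.16 0.22] T [ 0.169 -0.224  0.046] q [-0.104 -0.207  1.947  0.002  1.402 -1.316]
tool delta [ 0.1 -1.2 -0. ]
13.409003003488104 29.99430388212204
```

>>> play_rows:
  delta_pos:
    - [0,0.001,0]
    - [0,0,0]
    - [0,0,0]
    - [0,0,0]
    - [0,0,0]
    - [0,0,0]
    - [0,0,0]
    - [0,0,0]
  turn:
    - [0,0,0]
    - [0,0,0]
    - [0,0,-0.0524]
    - [0,0,-0.0524]
    - [0,0,-0.0524]
    - [0,0,0]
    - [0,0,0]
    - [0,0,0]
  grip: [0.005,0.005,0.005,0.005,0.005,0.005,0.005,0.005]

```text
time: 5.27
tool_pos: [503.5, -26.0, 100.8]
eef_rot: [0.319, 3.125, 0.0]
force: [-1.8, 2.1, 3.6]
opening: 0.15
grip_force: 30.0
```

```bash
python3 -c "
from h import *
rel(503,-27.2)"
```

```text
t 5.2667 pos [503.5 -26.  100.8] xyaw 168.35 z [ 2.e-04  1.e-04 -1.e+00] F [-1.77  2.14  3.62] T [ 0.3   -0.044  0.019] q [-0.102 -0.207  1.946  0.     1.402 -1.47 ]
tool delta [ 0.3 -1.3 -0. ]
```

>>> play_rows:
  delta_pos:
    - [0,0,0]
    - [0,0,0]
    - [0,0,0]
    - [0,0,0]
    - [0,0,0]
    - [0,0,0]
  turn:
    - [0,0,-0.0524]
    - [0,0,-0.0524]
    - [0,0,-0.0524]
    - [0,0,-0.0524]
    - [0,0,0]
    - [0,0,0]
  grip: [0.005,0.005,0.005,0.005,0.005,0.005]

```text
time: 5.77
tool_pos: [503.5, -25.8, 100.8]
eef_rot: [-0.009, 3.141, 0.001]
force: [-0.1, 4.2, 5.0]
opening: 0.15
grip_force: 30.0
```

```bash
python3 -c "
from h import *
rel(503,-27.2)"
```

```text
t 5.7667 pos [503.5 -25.8 100.8] xyaw -179.68 z [ 3.e-04  4.e-04 -1.e+00] F [-0.09  4.15  5.  ] T [ 0.745  0.003 -0.105] q [-0.102 -0.207  1.946  0.     1.402 -1.679]
tool delta [ 0.6 -1.4 -0. ]
```

>>> play_rows:
  delta_pos:
    - [0,0,0]
    - [0,0,0]
    - [0,0,0]
    - [0,0,0]
  turn:
    - [0,0,-0.035]
    - [0,0,0]
    - [0,0,0]
    - [0,0,0]
  grip: [0.005,0.005,0.005,0.005]

```text
time: 6.1
tool_pos: [503.6, -25.8, 100.8]
eef_rot: [-0.063, 3.141, 0.001]
force: [-1.3, 5.0, 4.6]
opening: 0.146
grip_force: 30.0
```

```bash
python3 -c "
from h import *
rel(503,-27.2)"
```

```text
t 6.1 pos [503.6 -25.8 100.8] xyaw -177.7 z [ 3.e-04  5.e-04 -1.e+00] F [-1.27  5.03  4.56] T [0.813 0.019 0.011] q [-1.020e-01 -2.070e-01  1.946e+00  1.000e-03  1.402e+00 -1.713e+00]
tool delta [ 0.6 -1.4 -0. ]
```

>>> play_rows:
  delta_pos:
    - [0,0,0]
    - [0,0,0]
    - [0,0,0]
    - [0,0,0]
  turn:
    - [0,0,-0.035]
    - [0,0,0]
    - [0,0,0]
    - [0,0,0]
  grip: [0.005,0.005,0.005,0.005]

```text
time: 6.43
tool_pos: [503.5, -25.8, 100.8]
eef_rot: [-0.118, 3.139, 0.001]
force: [-1.5, 4.0, 5.5]
opening: 0.152
grip_force: 30.0
```

```bash
python3 -c "
from h import *
rel(503,-27.2)"
```

```text
t 6.4333 pos [503.5 -25.8 100.8] xyaw -175.68 z [ 3.e-04  5.e-04 -1.e+00] F [-1.52  3.96  5.46] T [ 0.886  0.046 -0.024] q [-1.020e-01 -2.070e-01  1.946e+00  1.000e-03  1.402e+00 -1.748e+00]
tool delta [ 0.7 -1.4 -0. ]
```

>>> play_rows:
  delta_pos:
    - [0,0.0007,-0.0005]
    - [0,0,0]
    - [0,0,0]
    - [0,0,0]
    - [0,0,0]
    - [0,0,0]
    - [0,0,0]
    - [0,0,0]
  turn:
    - [0,0,-0.05]
    - [0,0,-0.05]
    - [0,0,-0.05]
    - [0,0,-0.05]
    - [0,0,-0.05]
    - [0,0,-0.05]
    - [0,0,0]
    - [0,0,0]
  grip: [0.005,0.005,0.005,0.005,0.005,0.005,0.005,0.005]

```text
time: 7.1
tool_pos: [503.4, -25.5, 100.9]
eef_rot: [0.585, -3.087, 0.0]
force: [1.8, 1.2, -1.9]
opening: 0.151
grip_force: 30.0
```

```bash
python3 -c "
from h import *
rel(503,-27.2)"
```

```text
t 7.1 pos [503.4 -25.5 100.9] xyaw -158.53 z [ 0.e+00 -2.e-04 -1.e+00] F [ 1.84  1.16 -1.85] T [ 0.003 -0.717 -0.034] q [-0.101 -0.207  1.946 -0.     1.402 -2.046]
tool delta [ 1.  -1.5  0. ]
```

>>> play_rows:
  delta_pos:
    - [0,0,0]
    - [0,0,0]
    - [0,0,0]
    - [0,0,0]
  turn:
    - [0,0,-0.03]
    - [0,0,0]
    - [0,0,0]
    - [0,0,0]
  grip: [0.005,0.005,0.005,0.005]

```text
time: 7.43
tool_pos: [503.4, -25.4, 100.9]
eef_rot: [0.633, -3.077, 0.0]
force: [5.6, -0.9, -3.9]
opening: 0.151
grip_force: 30.0
```

```bash
python3 -c "
from h import *
rel(503,-27.2)"
```

```text
t 7.4333 pos [503.4 -25.4 100.9] xyaw -156.74 z [-1.e-04 -2.e-04 -1.e+00] F [ 5.59 -0.88 -3.92] T [-0.136 -0.98  -0.018] q [-0.101 -0.207  1.946 -0.     1.402 -2.078]
tool delta [ 1.1 -1.5  0. ]
```

>>> play_rows:
  delta_pos:
    - [-0.0006,-0.0002,0]
    - [0,0,0]
    - [0,0,0]
    - [0,0,0]
    - [0,0,0]
    - [0,0,0]
    - [0,0,0]
    - [0,0,0]
  turn:
    - [0,0,-0.047]
    - [0,0,-0.047]
    - [0,0,-0.047]
    - [0,0,-0.047]
    - [0,0,-0.047]
    - [0,0,-0.047]
    - [0,0,0]
    - [0,0,0]
  grip: [0.005,0.005,0.005,0.005,0.005,0.005,0.005,0.005]

```text
time: 8.1
tool_pos: [503.4, -25.2, 100.9]
eef_rot: [1.059, -2.956, -0.001]
force: [-6.0, 2.7, -0.6]
opening: 0.147
grip_force: 30.0
```

```bash
python3 -c "
from h import *
rel(503,-27.2)"
```

```text
t 8.1 pos [503.4 -25.2 100.9] xyaw -140.6 z [-1.6e-03  2.0e-04 -1.0e+00] F [-6.04  2.73 -0.63] T [0.195 0.761 0.026] q [-0.101 -0.206  1.945  0.     1.404 -2.359]
tool delta [ 1.6 -1.2  0. ]
```

>>> play_rows:
  delta_pos:
    - [0,0,0]
    - [0,0,0]
    - [0,0,0]
    - [0,0,0]
  turn:
    - [0,0,-0.03]
    - [0,0,0]
    - [0,0,0]
    - [0,0,0]
  grip: [0.005,0.005,0.005,0.005]

```text
time: 8.43
tool_pos: [503.4, -25.2, 100.9]
eef_rot: [1.102, -2.94, -0.001]
force: [-5.2, 1.8, -0.2]
opening: 0.152
grip_force: 30.0
```

```bash
python3 -c "
from h import *
rel(503,-27.2)"
```

```text
t 8.4333 pos [503.4 -25.2 100.9] xyaw -138.9 z [-1.7e-03  2.0e-04 -1.0e+00] F [-5.21  1.84 -0.16] T [ 0.242  0.779 -0.029] q [-0.101 -0.206  1.945  0.     1.404 -2.389]
tool delta [ 1.6 -1.2  0. ]
```

>>> play_rows:
  delta_pos:
    - [0.0004,0.0003,0]
    - [0,0,0]
    - [0,0,0]
    - [0,0,0]
    - [0,0,0]
    - [0,0,0]
    - [0,0,0]
    - [0,0,0]
  turn:
    - [0,0,-0.045]
    - [0,0,-0.045]
    - [0,0,-0.045]
    - [0,0,-0.045]
    - [0,0,-0.045]
    - [0,0,-0.025]
    - [0,0,0]
    - [0,0,0]
  grip: [0.005,0.005,0.005,0.005,0.005,0.005,0.005,0.005]

```text
time: 9.1
tool_pos: [503.2, -25.1, 100.9]
eef_rot: [1.461, -2.78, -0.001]
force: [-2.4, 4.1, -2.6]
opening: 0.147
grip_force: 30.0
```

```bash
python3 -c "
from h import *
rel(503,-27.2)"
```

```text
t 9.1 pos [503.2 -25.1 100.9] xyaw -124.56 z [-9.e-04  5.e-04 -1.e+00] F [-2.38  4.13 -2.61] T [ 0.621  0.394 -0.101] q [-0.101 -0.207  1.946  0.     1.403 -2.639]
tool delta [ 1.8 -1.  -0. ]
```

>>> play_rows:
  delta_pos:
    - [0,0,0]
    - [0,0,0]
    - [0,0,0]
  turn:
    - [0,0,-0.03]
    - [0,0,0]
    - [0,0,0]
  grip: [0.005,0.005,0.005]

```text
time: 9.35
tool_pos: [503.2, -25.1, 100.9]
eef_rot: [1.503, -2.758, -0.001]
force: [-3.5, 4.6, -1.5]
opening: 0.144
grip_force: 30.0
```

```bash
python3 -c "
from h import *
rel(503,-27.2)"
```

```text
t 9.35 pos [503.2 -25.1 100.9] xyaw -122.84 z [-9.e-04  5.e-04 -1.e+00] F [-3.48  4.62 -1.48] T [ 0.696  0.478 -0.109] q [-0.101 -0.207  1.946  0.     1.403 -2.669]
tool delta [ 1.9 -1.  -0. ]
```

>>> play_rows:
  delta_pos:
    - [0,0,0]
    - [0,0,0]
    - [0,0,0]
  turn:
    - [0,0,-0.03]
    - [0,0,0]
    - [0,0,0]
  grip: [0.005,0.005,0.005]

```text
time: 9.6
tool_pos: [503.2, -25.1, 100.9]
eef_rot: [1.544, -2.735, -0.001]
force: [-3.3, 4.4, -1.8]
opening: 0.15
grip_force: 30.0
```

```bash
python3 -c "
from h import *
rel(503,-27.2)"
```

```text
t 9.6 pos [503.2 -25.1 100.9] xyaw -121.12 z [-1.e-03  5.e-04 -1.e+00] F [-3.3   4.41 -1.81] T [ 0.723  0.524 -0.125] q [-0.101 -0.207  1.946  0.     1.403 -2.699]
tool delta [ 1.9 -0.9 -0. ]
```

>>> play_rows:
  delta_pos:
    - [0,0,0]
    - [0,0,0]
    - [0,0,0]
  turn:
    - [0,0,-0.02]
    - [0,0,0]
    - [0,0,0]
  grip: [0.005,0.005,0.005]

```text
time: 9.85
tool_pos: [503.2, -25.1, 100.9]
eef_rot: [1.571, -2.72, -0.002]
force: [-4.5, 5.4, -2.1]
opening: 0.146
grip_force: 30.0
```

```bash
python3 -c "
from h import *
rel(503,-27.2)"
```

```text
t 9.85 pos [503.2 -25.1 100.9] xyaw -119.98 z [-1.e-03  6.e-04 -1.e+00] F [-4.54  5.45 -2.12] T [ 0.704  0.531 -0.178] q [-0.101 -0.207  1.946  0.     1.403 -2.719]
tool delta [ 1.9 -0.9 -0. ]
```

>>> play_rows:
  delta_pos:
    - [0,0,0]
    - [0,0,0]
    - [0,0,0]
  turn:
    - [0,0,-0.02]
    - [0,0,0]
    - [0,0,0]
  grip: [0.005,0.005,0.005]

```text
time: 10.1
tool_pos: [503.2, -25.1, 100.9]
eef_rot: [1.598, -2.704, -0.002]
force: [-3.9, 5.1, -2.2]
opening: 0.148
grip_force: 30.0
```

```bash
python3 -c "
from h import *
rel(503,-27.2)"
```

```text
t 10.1 pos [503.2 -25.1 100.9] xyaw -118.83 z [-1.e-03  5.e-04 -1.e+00] F [-3.89  5.08 -2.16] T [ 0.672  0.611 -0.238] q [-0.101 -0.207  1.946  0.     1.403 -2.739]
tool delta [ 2.  -0.9 -0. ]
```

>>> play_rows:
  delta_pos:
    - [0,0,0]
    - [0,0,0]
    - [0,0,0]
    - [0,0,0]
  turn:
    - [0,0,-0.02]
    - [0,0,0]
    - [0,0,0]
    - [0,0,0]
  grip: [0.005,0.005,0.005,0.005]

```text
time: 10.43
tool_pos: [503.1, -25.0, 100.9]
eef_rot: [1.625, -2.688, -0.002]
force: [-4.1, 4.5, -2.5]
opening: 0.147
grip_force: 30.0
```

```bash
python3 -c "
from h import *
rel(503,-27.2)"
```

```text
t 10.4333 pos [503.1 -25.  100.9] xyaw -117.7 z [-1.1e-03  6.0e-04 -1.0e+00] F [-4.14  4.53 -2.46] T [ 0.711  0.654 -0.234] q [-1.010e-01 -2.070e-01  1.946e+00  1.000e-03  1.403e+00 -2.759e+00]
tool delta [ 2.  -0.9 -0. ]
```

>>> play_rows:
  delta_pos:
    - [0,0,0]
    - [0,0,0]
    - [0,0,0]
    - [0,0,0]
  turn:
    - [0,0,-0.02]
    - [0,0,0]
    - [0,0,0]
    - [0,0,0]
  grip: [0.005,0.005,0.005,0.005]

```text
time: 10.77
tool_pos: [503.1, -25.0, 100.9]
eef_rot: [1.652, -2.672, -0.002]
force: [-3.8, 5.4, -1.1]
opening: 0.146
grip_force: 30.1
```

```bash
python3 -c "
from h import *
rel(503,-27.2)"
```

```text
t 10.7667 pos [503.1 -25.  100.9] xyaw -116.55 z [-1.1e-03  7.0e-04 -1.0e+00] F [-3.85  5.43 -1.09] T [ 0.739  0.65  -0.276] q [-1.010e-01 -2.070e-01  1.946e+00  1.000e-03  1.404e+00 -2.779e+00]
tool delta [ 2.  -0.9 -0. ]
```

>>> play_rows:
  delta_pos:
    - [0,0,0]
  turn:
    - [0,0,0]
  grip: [0.005]

```text
time: 10.85
tool_pos: [503.1, -25.0, 100.9]
eef_rot: [1.651, -2.672, -0.002]
force: [-4.5, 5.6, -1.0]
opening: 0.149
grip_force: 30.1
```

```bash
python3 -c "
from h import *
rel(503,-27.2)"
```

```text
t 10.85 pos [503.1 -25.  100.9] xyaw -116.56 z [-1.2e-03  7.0e-04 -1.0e+00] F [-4.5   5.56 -1.01] T [ 0.701  0.664 -0.31 ] q [-1.010e-01 -2.070e-01  1.946e+00  1.000e-03  1.404e+00 -2.779e+00]
tool delta [ 2.  -0.9 -0. ]
```

>>> play_rows:
  delta_pos:
    - [0,0,0]
    - [0,0,0]
    - [0,0,0]
    - [0,0,0]
    - [0,0,0]
    - [0,0,0]
    - [0,0,0]
    - [0,0,0]
  turn:
    - [0,0,0.074]
    - [0,0,0.074]
    - [0,0,0.074]
    - [0,0,0.074]
    - [0,0,0.074]
    - [0,0,0.074]
    - [0,0,0.074]
    - [0,0,0.074]
  grip: [0.005,0.005,0.005,0.005,0.005,0.005,0.005,0.005]

```text
time: 11.52
tool_pos: [503.5, -25.4, 100.9]
eef_rot: [0.795, -3.039, 0.0]
force: [-1.2, 1.3, -3.8]
opening: 0.147
grip_force: 30.0
```

>>> play_rows:
  delta_pos:
    - [0,0,0]
    - [0,0,0]
    - [0,0,0]
    - [0,0,0]
    - [0,0,0]
    - [0,0,0]
    - [0,0,0]
    - [0,0,0]
  turn:
    - [0,0,0.074]
    - [0,0,0.074]
    - [0,0,0.074]
    - [0,0,0.074]
    - [0,0,0.074]
    - [0,0,0.074]
    - [0,0,0.074]
    - [0,0,0.074]
  grip: [0.005,0.005,0.005,0.005,0.005,0.005,0.005,0.005]

```text
time: 12.18
tool_pos: [503.6, -25.8, 100.9]
eef_rot: [0.126, 3.139, -0.001]
force: [0.4, -1.2, -4.3]
opening: 0.15
grip_force: 30.0
```

```bash
python3 -c "
from h import *
rel(503,-27.2)"
```

```text
t 12.1833 pos [503.6 -25.8 100.9] xyaw 175.4 z [ 0.e+00 -9.e-04 -1.e+00] F [ 0.43 -1.21 -4.34] T [-0.74  -0.122  0.115] q [-1.010e-01 -2.070e-01  1.946e+00 -1.000e-03  1.402e+00 -1.591e+00]
tool delta [ 0.5 -1.5  0. ]
```

>>> play_rows:
  delta_pos:
    - [0,0,0]
    - [0,0,0]
    - [0,0,0]
    - [0,0,0]
    - [0,0,0]
    - [0,0,0]
  turn:
    - [0,0,0.074]
    - [0,0,0.074]
    - [0,0,0.074]
    - [0,0,0.074]
    - [0,0,0.074]
    - [0,0,0.074]
  grip: [0.005,0.005,0.005,0.005,0.005,0.005]

```text
time: 12.68
tool_pos: [503.4, -26.1, 100.9]
eef_rot: [0.814, 3.034, -0.003]
force: [-0.9, -5.8, -4.7]
opening: 0.15
grip_force: 30.0
```

```bash
python3 -c "
from h import *
rel(503,-27.2)"
```

```text
t 12.6833 pos [503.4 -26.1 100.9] xyaw 149.95 z [-3.0e-04 -1.7e-03 -1.0e+00] F [-0.93 -5.75 -4.65] T [-1.117  0.059  0.023] q [-0.101 -0.207  1.946 -0.002  1.402 -1.147]
tool delta [-0.2 -1.2  0. ]
```

>>> play_rows:
  delta_pos:
    - [0,0,0]
    - [0,0,0]
    - [0,0,0]
    - [0,0,0]
    - [0,0,0]
  turn:
    - [0,0,0.05]
    - [0,0,0.05]
    - [0,0,0.045]
    - [0,0,0]
    - [0,0,0]
  grip: [0.005,0.005,0.005,0.005,0.005]

```text
time: 13.1
tool_pos: [503.4, -26.2, 100.9]
eef_rot: [1.027, 2.969, -0.003]
force: [-1.4, -6.6, -3.3]
opening: 0.146
grip_force: 30.0
```

```bash
python3 -c "
from h import *
rel(503,-27.2)"
```

```text
t 13.1 pos [503.4 -26.2 100.9] xyaw 141.82 z [-5.0e-04 -1.8e-03 -1.0e+00] F [-1.37 -6.6  -3.31] T [-1.135  0.133 -0.052] q [-0.102 -0.207  1.946 -0.002  1.403 -1.006]
tool delta [-0.3 -1.   0. ]
```

>>> play_rows:
  delta_pos:
    - [0,0,0]
    - [0,0,0]
    - [0,0,0]
    - [0,0,0]
    - [0,0,0]
    - [0,0,-0.02]
    - [0,0,-0.03]
    - [0,0,-0.04]
  turn:
    - [0,0,0]
    - [0,0,0]
    - [0,0,0]
    - [0,0,0]
    - [0,0,0]
    - [0,0,0]
    - [0,0,0]
    - [0,0,0]
  grip: [0.05,0.05,0.05,0.05,0.05,0.05,0.05,0.05]

```text
time: 13.77
tool_pos: [502.5, -25.2, 190.1]
eef_rot: [-1.022, -2.967, 0.001]
force: [0.9, -0.3, -0.0]
opening: 0.539
grip_force: 0.0
```

>>> play_rows:
  delta_pos:
    - [0,0,-0.03]
    - [0,0,0]
    - [0,0,0]
    - [0,0,0]
  turn:
    - [0,0,0]
    - [0,0,0]
    - [0,0,0]
    - [0,0,0]
  grip: [0.0,0.0,0.0,0.0]

```text
time: 14.1
tool_pos: [503.4, -25.3, 220.4]
eef_rot: [-1.022, -2.97, 0.0]
force: [-1.0, 0.4, 0.4]
opening: 0.297
grip_force: 0.0
```

```bash
python3 -c "
from h import *
rel(548.2,90)
s=snapshot('scene');P=cloud(s);cv2.imwrite('pics/s1.png',cv2.resize(s['color'][150:300,220:420,::-1],(800,600),interpolation=cv2.INTER_CUBIC))
q=P.reshape(-1,3);q=q[(np.hypot(q[:,0]-503.5,q[:,1]+25.7)<30)&(q[:,2]>119)&(q[:,2]<132)]
print(len(q),cv2.minAreaRect(q[:,:2].astype(np.float32)))"
```

```text
t 14.1 pos [503.4 -25.3 220.4] xyaw 142.01 z [-5.e-04  0.e+00 -1.e+00] F [-0.99  0.44  0.36] T [-0.018 -0.12  -0.046] q [-0.101 -0.263  1.797 -0.     1.608 -1.008]
tool delta [ 35.6 118.5  -0. ]
143 ((504.60498046875, -27.188854217529297), (17.528255462646484, 43.78947830200195), 55.148162841796875)
```

View pics/s1.png

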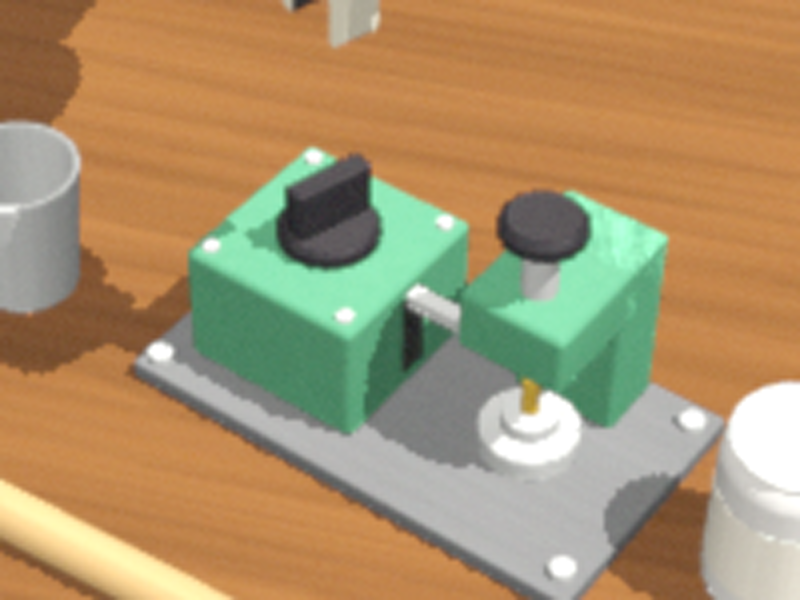

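>>> play_rows:
  delta_pos:
    - [0.0089,0.0297,0]
    - [0.0089,0.0297,0]
    - [0.0089,0.0297,0]
    - [0.0089,0.0297,0]
    - [0,0,0.025]
    - [0,0,0.015]
    - [0,0,0.006]
    - [0,0,0]
  turn:
    - [0,0,0]
    - [0,0,0]
    - [0,0,0]
    - [0,0,0]
    - [0,0,0]
    - [0,0,0]
    - [0,0,0]
    - [0,0,0]
  grip: [0.0,0.0,0.0,0.0,0.0,0.0,0.0,0.0]

```text
time: 14.82
tool_pos: [547.5, 89.5, 172.6]
eef_rot: [-1.022, -2.967, 0.003]
force: [-0.5, 0.2, -0.8]
opening: 0.009
grip_force: 0.0
```

```bash
python3 -c "
from h import *
rel(548.7,90.3)
s=snapshot('top');P=cloud(s);q=P.reshape(-1,3);q=q[(np.hypot(q[:,0]-503.4,q[:,1]+26)<28)&(q[:,2]>115)&(q[:,2]<132)]
print(len(q),cv2.minAreaRect(q[:,:2].astype(np.float32)))
cv2.imwrite('pics/t1.png',s['color'][...,::-1])"
```

```text
t 14.8167 pos [547.5  89.5 172.6] xyaw 141.98 z [-3.9e-03 -6.0e-04 -1.0e+00] F [-0.51  0.21 -0.78] T [ 0.002 -0.153  0.04 ] q [ 0.116 -0.129  1.76  -0.     1.515 -0.791]
tool delta [-0.5  1.4 -0. ]
242 ((502.7490234375, -27.056625366210938), (14.008018493652344, 45.40703582763672), 51.45497131347656)
```

>>> play_rows:
  delta_pos:
    - [0,0.001,0.003]
    - [0,0,0.002]
    - [0,0,0.002]
    - [0,0,0.001]
    - [0,0,0.001]
    - [0,0,0.001]
    - [0,0,0]
    - [0,0,0]
  turn:
    - [0,0,0]
    - [0,0,0]
    - [0,0,0]
    - [0,0,0]
    - [0,0,0]
    - [0,0,0]
    - [0,0,0]
    - [0,0,0]
  grip: [0.0,0.0,0.0,0.0,0.0,0.0,0.0,0.0]

```text
time: 15.53
tool_pos: [549.3, 90.9, 165.4]
eef_rot: [1.022, 2.97, -0.0]
force: [-1.4, -1.8, 3.1]
opening: 0.006
grip_force: 1.3
```

>>> play_rows:
  delta_pos:
    - [0,0,0.001]
    - [0,0,0.001]
    - [0,0,0.001]
    - [0,0,0.001]
  turn:
    - [0,0,0]
    - [0,0,0]
    - [0,0,0]
    - [0,0,0]
  grip: [0.0,0.0,0.0,0.0]

```text
time: 15.87
tool_pos: [549.3, 90.9, 161.1]
eef_rot: [1.022, 2.97, -0.0]
force: [0.5, -2.7, 2.8]
opening: 0.005
grip_force: 1.5
```

>>> play_rows:
  delta_pos:
    - [0,0,0.001]
    - [0,0,0.001]
    - [0,0,0]
    - [0,0,0]
  turn:
    - [0,0,0]
    - [0,0,0]
    - [0,0,0]
    - [0,0,0]
  grip: [0.0,0.0,0.0,0.0]

```text
time: 16.2
tool_pos: [549.3, 90.9, 159.2]
eef_rot: [1.022, 2.97, -0.0]
force: [0.1, -2.9, 2.8]
opening: 0.005
grip_force: 1.8
```

>>> play_rows:
  delta_pos:
    - [0,0,0.001]
    - [0,0,0.001]
    - [0,0,0]
    - [0,0,0]
  turn:
    - [0,0,0]
    - [0,0,0]
    - [0,0,0]
    - [0,0,0]
  grip: [0.0,0.0,0.0,0.0]

```text
time: 16.53
tool_pos: [549.3, 90.9, 157.6]
eef_rot: [1.022, 2.97, 0.0]
force: [-1.8, -2.5, 7.1]
opening: 0.005
grip_force: 3.5
```

>>> play_rows:
  delta_pos:
    - [0,0,0.0005]
    - [0,0,0.0005]
    - [0,0,0.0005]
    - [0,0,0.0005]
    - [0,0,0]
  turn:
    - [0,0,0]
    - [0,0,0]
    - [0,0,0]
    - [0,0,0]
    - [0,0,0]
  grip: [0.0,0.0,0.0,0.0,0.0]

```text
time: 16.95
tool_pos: [549.3, 90.9, 155.7]
eef_rot: [1.022, 2.97, 0.0]
force: [-2.3, -3.2, 8.8]
opening: 0.005
grip_force: 4.1
```

>>> play_rows:
  delta_pos:
    - [0,0,0.0005]
    - [0,0,0.0005]
    - [0,0,0.0005]
    - [0,0,0.0005]
    - [0,0,0]
  turn:
    - [0,0,0]
    - [0,0,0]
    - [0,0,0]
    - [0,0,0]
    - [0,0,0]
  grip: [0.0,0.0,0.0,0.0,0.0]

```text
time: 17.37
tool_pos: [549.3, 90.9, 153.7]
eef_rot: [1.022, 2.97, 0.0]
force: [-2.0, -2.7, 8.9]
opening: 0.002
grip_force: 4.2
```

>>> play_rows:
  delta_pos:
    - [0,0,0.0005]
    - [0,0,0.0005]
    - [0,0,0.0005]
    - [0,0,0.0005]
    - [0,0,0]
  turn:
    - [0,0,0]
    - [0,0,0]
    - [0,0,0]
    - [0,0,0]
    - [0,0,0]
  grip: [0.0,0.0,0.0,0.0,0.0]

```text
time: 17.78
tool_pos: [549.3, 91.0, 151.8]
eef_rot: [1.022, 2.97, 0.0]
force: [-2.0, -2.7, 9.0]
opening: 0.006
grip_force: 4.2
```

>>> play_rows:
  delta_pos:
    - [0,0,0.0005]
    - [0,0,0.0005]
    - [0,0,0.0005]
    - [0,0,0.0005]
    - [0,0,0]
  turn:
    - [0,0,0]
    - [0,0,0]
    - [0,0,0]
    - [0,0,0]
    - [0,0,0]
  grip: [0.0,0.0,0.0,0.0,0.0]

```text
time: 18.2
tool_pos: [549.3, 90.9, 149.7]
eef_rot: [1.022, 2.97, 0.0]
force: [-1.9, -2.9, 8.8]
opening: 0.004
grip_force: 4.3
```

>>> play_rows:
  delta_pos:
    - [0,0,0.0005]
    - [0,0,0.0005]
    - [0,0,0.0005]
    - [0,0,0.0005]
    - [0,0,0]
  turn:
    - [0,0,0]
    - [0,0,0]
    - [0,0,0]
    - [0,0,0]
    - [0,0,0]
  grip: [0.0,0.0,0.0,0.0,0.0]

```text
time: 18.62
tool_pos: [549.4, 91.0, 148.3]
eef_rot: [1.022, 2.97, 0.001]
force: [-5.1, -2.3, 13.4]
opening: 0.008
grip_force: 6.8
```

>>> play_rows:
  delta_pos:
    - [0,0,0.0005]
    - [0,0,0.0002]
    - [0,0,0]
  turn:
    - [0,0,0]
    - [0,0,0]
    - [0,0,0]
  grip: [0.0,0.0,0.0]

```text
time: 18.87
tool_pos: [549.4, 91.0, 148.1]
eef_rot: [1.022, 2.969, 0.001]
force: [-7.3, -3.9, 18.3]
opening: 0.009
grip_force: 8.9
```

>>> play_rows:
  delta_pos:
    - [0,0,0.0005]
    - [0,0,0.0002]
    - [0,0,0]
    - [0,0,0]
  turn:
    - [0,0,0]
    - [0,0,0]
    - [0,0,0]
    - [0,0,0]
  grip: [0.0,0.0,0.0,0.0]

```text
time: 19.2
tool_pos: [549.5, 91.0, 147.8]
eef_rot: [1.022, 2.969, 0.001]
force: [-7.7, -3.6, 21.9]
opening: 0.004
grip_force: 10.8
```

>>> play_rows:
  delta_pos:
    - [0,0,-0.001]
    - [0,0,-0.002]
    - [0,0,-0.003]
    - [0,0,-0.003]
    - [0,0,-0.003]
    - [0,0,-0.004]
    - [0,0,-0.004]
    - [0,0,-0.004]
  turn:
    - [0,0,0]
    - [0,0,0]
    - [0,0,0]
    - [0,0,0]
    - [0,0,0]
    - [0,0,0]
    - [0,0,0]
    - [0,0,0]
  grip: [0.0,0.0,0.0,0.0,0.0,0.0,0.0,0.0]

```text
time: 19.87
tool_pos: [549.1, 91.2, 169.9]
eef_rot: [-1.022, -2.97, -0.0]
force: [0.3, -1.2, -0.6]
opening: 0.009
grip_force: 0.0
```

>>> play_rows:
  delta_pos:
    - [0,0,-0.01]
    - [0,0,-0.02]
    - [0,0,-0.03]
    - [0,0,-0.03]
    - [0,0,-0.03]
    - [0,0,0]
    - [0,0,0]
    - [0,0,0]
  turn:
    - [0,0,0]
    - [0,0,0]
    - [0,0,0]
    - [0,0,0]
    - [0,0,0]
    - [0,0,0]
    - [0,0,0]
    - [0,0,0]
  grip: [0.0,0.0,0.0,0.0,0.0,0.0,0.0,0.0]

```text
time: 20.53
tool_pos: [549.0, 91.1, 289.3]
eef_rot: [-1.022, -2.97, 0.0]
force: [-0.9, -0.7, -0.5]
opening: 0.002
grip_force: 0.0
```

```bash
python3 -c "
from h import *
rel(548.7,90.3)
s=snapshot('scene');P=cloud(s);cv2.imwrite('pics/s2.png',cv2.resize(s['color'][150:300,220:420,::-1],(800,600),interpolation=cv2.INTER_CUBIC))
k=P[195:215,345:368].reshape(-1,3);k=k[np.hypot(k[:,0]-549,k[:,1]-90.5)<15];print('knob z',np.median(k[:,2]))"
```

```text
t 20.5333 pos [549.   91.1 289.3] xyaw 142.02 z [-7.e-04  1.e-04 -1.e+00] F [-0.85 -0.73 -0.49] T [ 0.032 -0.189 -0.047] q [ 0.118 -0.152  1.593  0.     1.701 -0.789]
tool delta [-0.2 -0.8  0. ]
knob z 164.89316572635755
```

View pics/s2.png

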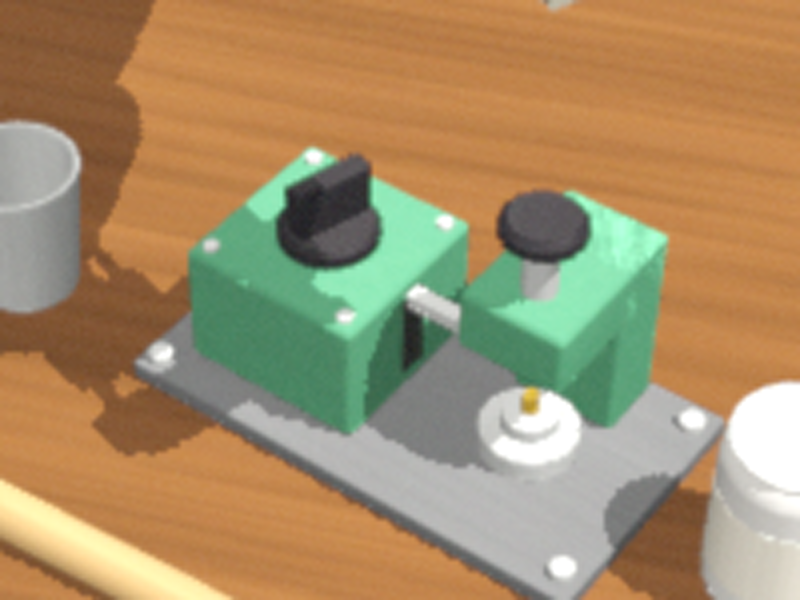

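The ram is back up (knob at about (543,222)). The pin at (530,400) stands visibly lower, and the dial has not moved.

```bash
python3 -c "
from h import *
print(ticket.finish_job())"
```

```text
the job is handed in; nothing more can be done
None
```

The job is handed in: I turned the dial to its end stop (about 0.3 N m), then up to the fifth click, which the bar's angle confirms. I then pressed the ram onto the depth stop at about 22 N, setting the pin, and let it rise; only the dial and ram were handled, and it took about 21 s.

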